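# Bush and snap ring onto a clamped axle stub

### The job

Slide the longer of the two loose steel bushes onto the axle stub clamped upright in the vice, fully down on its shoulder, and let it go. Then take the snap-ring pliers out of their stand, squeeze the handles fully so that the ring on their tips is spread, and bring the spread ring down over the stub until it lies on the bush, level with the groove. Finish holding it there with the handles still squeezed; leave the short bush, the wrench, the tin and the tube where they are.

Things in the scene. Friction and masses are not known exactly. Their poses are not given: they have to be found in the camera images.
- long_bush: The longer plain steel bush, standing on end: tube 36 mm outside, 26.5 mm bore, 40 mm long, 0.14 kg. Origin at the centre of its underside, z along the bore (up).
- short_bush: The look-alike short steel bush, to be left alone: same diameters, only 26 mm long. Origin at the centre of its underside.
- stub_shoulder (a point): On the axle stub's axis, at the top face of its shoulder (a 40 mm collar 8 mm thick), 80 mm above the bench. From here a plain shaft, 24 mm in diameter, rises 57 mm, the last 7 mm tapering to 15 mm. z up, x along the vice. The stub stands fixed in a red vice, about 280 x 110 mm in plan, whose jaws end 10 mm below this face; the vice does not move.
- stub_groove (a point): On the stub's axis, in the middle of the snap-ring groove (3.6 mm wide), 42 mm above the shoulder, so just above the top of the seated long bush. Above it the shaft goes on for 15 mm.
- pliers: Snap-ring pliers hanging upright in the stand, handles up, tips down, 0.2 kg. Origin on the pivot (85 mm above the bench); x points to the side where the ring sticks out, y is the line along which the handles are squeezed, z up. Two finger guards 12 to 18 mm above the pivot reach out 34 mm either way along y and lie in notches of the stand's posts. Handle tops 190 mm above the bench.
- pliers_grip (a point): Best place to grip: midway between the two rubber handles, 80 mm above the pivot; axes as the pliers. The handles reach from 43 mm below to 25 mm above it, 10 mm thick along x; here 56 mm wide outside along y when released, 34 mm when fully squeezed (outer faces then upright). The spring takes 4 N at first, 11 N per handle at the stop; squeezing sinks the pivot 3 to 7 mm in the grip.
- ring_center (a point): Centre of the snap ring on the pliers' tips: in the pliers' frame x +21 mm, y 0, z -50 mm, whether spread or not; axes as the pliers. The ring lies level, 3 mm thick, cannot come off; bore 23 mm when released, at least 29 mm when fully squeezed, outside then about 46 mm. Resting on the seated long bush its centre is 41.5 mm above the shoulder.
- stand: Fixed dark steel pliers stand: foot 100 x 100 x 12 mm, two posts 14 mm thick at 29 mm on either side of its centre along y, 115 mm high, with notches 18 mm deep in their tops. Lift the pliers straight up by 100 mm before moving aside, so that their ring clears the posts too. Origin under its centre; axes as the pliers'.
- pliers_left (a joint): How far the pliers' handles are squeezed, rad: 0 released, 0.14 fully squeezed at the stop (either handle turns by this).
- wrench: Wrench, 190 mm long, lying on the bench beyond the work, to be left alone. Origin at the underside of its middle.
- grease_tin: Grey tin, 70 mm in diameter and 70 mm high, to be left alone. Origin at the centre of its underside.
- tube: Steel tube off-cut, 28 mm in diameter, 120 mm long, lying on the bench nearer the robot, to be left alone. Origin below its middle.
Things that resemble listed ones, but are neither listed nor needed, are in the scene too. What is shaped like the pliers but blue is not meant.

How it is judged:
By the outcome, as a careful person would: the job done as asked, in the order asked, and still so for the second after the job is handed in, while the arm keeps its last pose, push and grip.
It also fails if it takes over 56 s, if anything falls off the work surface, if the arm or the gripper's body presses on something with over 40 N, if the wrist force passes 120 N, or if a joint passes its speed limit or range.

### The arm

A 6-joint arm with a two-finger parallel gripper is mounted at the origin on the work surface. World frame = base frame: x ahead of the robot, y to its left, z up, the work surface at z = 0. Lengths are in m, angles in rad, forces in N, time in s.
With the tool pointing down it reaches from about 0.4 to 0.925 m from the base axis. Payload 12.5 kg.
Tool frame: the origin (TCP) lies between the finger pads; the fingertips stand 22 mm ahead of it and the grasp point (between the pads) lies 3 mm ahead of it; z points along the fingers, y is the line along which they close (so a half turn about z gives the same grasp; the last joint's range is limited). The gripper opens to 95 mm and grips with 3 to 60 N. Pads are 20 mm wide; open, the fingers measure 119 mm over their backs; the gripper's body (75 mm by 180 mm) begins 59 mm behind the grasp point.
Start: joints at [-1.249, 0.491, 1.559, -0, 1.092, -0.106], TCP at [0.259, -0.569, 0.202] pointing down, gripper open.
Joint ranges: [-3.1, 3.1], [-0.84, 2.19], [0.05, 2.79], [-1.13, 4.28], [0.06, 2.93], [-2.69, 2.69]. Speed limits (rad/s): [2.22, 2.22, 2.79, 3.14, 3.14, 3.14].

### API

Orientations are given as a rotation vector (axis times angle).
In Python, from station import state, read_camera, camera_info, finish_job gives the robot as it stands.
- The arm moves only by the tool move_arm, never from a script. Its argument "commands" is text: rows parted by semicolons, each of 7 numbers parted by spaces: the shift along the tool's x, y, z in cm, then the turn, a rotation vector about the tool's x, y, z in degrees, then the closure in counts, from 0 (fully open) to 255 (shut). A call has 1 to 8 rows; each row shifts and turns the commanded pose from where the row before left it, along the tool's axes as they then stand; what a row does not reach is not made up. A row lasts 1/8 s, in which the tool goes at most 62.5 mm and 10.7 degrees, less where a joint would pass 70% of its speed; a pose out of reach is approached as far as the arm can. A call is refused whole if a number of a shift passes 6.25 or a number of a turn 10.7, either way. A call with a gripper value outside its range is refused whole. The fingers move at their own pace and stop on an object; "grip_force" is the grip in N (left out, the last holds). Time passes only in rows, so rows that do not move let the fingers close. It gives the time, the measured TCP pose, the force, the opening and the grip force at its end, in the units of the state.
- state(): the state, without advancing time (a new reading comes with each control period).
- read_camera(name): name is "scene" or "top" or "wrist"; returns the picture (480x640x3 uint8, blue, green, red); there is no depth.
- camera_info(name): a dict with "fx", "fy", "cx", "cy" (pixels), "rvec" (rotation vector, rad) and "tvec" (3), from world to camera coordinates, as OpenCV has them. Camera axes: x right, y down, z forward; pixel columns grow to the right and rows downward; lengths in m; the calibration is good to about 2 mm. The wrist camera is an equidistant fisheye: a pixel r from the principal point sees the ray r / f radians off the axis. A picture is of the moment at which its call begins: read the wrist's pose just before it. camera_info takes no time and is no camera call; for the wrist camera it gives the pose at the moment of the call.
- finish_job(): hands the job in; it is judged then, once.
The state is a dict: "time_s": time; "joint_positions": joint angles; "qd": joint speeds; "tau": joint torques, N m; "ee_pos": TCP position; "tcp_rot": TCP orientation; "wrist_force": force on the tool from outside, world axes, zero at the start; "moment": the same for the moment, N m; "opening": finger opening in m; "finger_force": force on a finger pad.
Only numpy, scipy, OpenCV 4.12 (cv2) and the standard library are available. Lean on these libraries where they do the work, as an engineer would, in place of code of your own. Each camera call takes 0.05 s, during which the arm holds its last target. There are 200 camera calls.

## Working session

There is one attempt and no reset: what is moved stays moved. The work goes in short steps, Python scripts to look and compute and a tool call to move; the robot and the scene stay as the last step left them, time stands still between calls to the robot, and variables do not carry over. Pictures are saved under pics/ and viewed, at most 10 in all, crops included, and the job is handed in when it is done.

Besides the shell and the picture viewer there is one more tool, called after "Call:" as name(argument=value, ...), one argument or row to a line, values as JSON. move_arm: Moves the arm, as the interface text tells. Its arguments: {"type":"object","properties":{"commands":{"type":"string"},"grip_force":{"type":"number"}},"required":["commands"]}

```bash
mkdir -p pics
cat > h.py <<'E'
import numpy as np, cv2
from scipy.spatial.transform import Rotation as R
from station import state, read_camera, camera_info, finish_job
def K(i): return np.array([[i['fx'],0,i['cx']],[0,i['fy'],i['cy']],[0,0,1.]])
def ray(i,u,v,fish=False):
    x,y=(u-i['cx'])/i['fx'],(v-i['cy'])/i['fy']
    if fish:
        r=np.hypot(x,y); d=np.array([x/r*np.sin(r),y/r*np.sin(r),np.cos(r)]) if r>0 else np.array([0,0,1.])
    else: d=np.array([x,y,1.])
    Rm=R.from_rotvec(np.ravel(i['rvec'])).as_matrix(); t=np.ravel(i['tvec'])
    return -Rm.T@t, Rm.T@d
def at_z(i,u,v,z,fish=False):
    o,d=ray(i,u,v,fish); return o+d*(z-o[2])/d[2]
def proj(i,p,fish=False):
    c=R.from_rotvec(np.ravel(i['rvec'])).apply(p)+np.ravel(i['tvec'])
    if fish:
        r=np.hypot(c[0],c[1]); th=np.arctan2(r,c[2]); s=th/r; return np.array([i['cx']+i['fx']*c[0]*s,i['cy']+i['fy']*c[1]*s])
    return np.array([i['cx']+i['fx']*c[0]/c[2],i['cy']+i['fy']*c[1]/c[2]])
E
python3 - <<'E'
from h import *
for n in('top','scene'):
    cv2.imwrite(f'pics/{n}1.png',read_camera(n)); i=camera_info(n); print(n,i); o,d=ray(i,320,240); print(o,d)
s=state(); print(s)
E
```

```text
top {'fx': 600.8031681790992, 'fy': 600.8031681790992, 'cx': 330.83883715723556, 'cy': 238.51486329758052, 'rvec': array([ 2.21009951, -2.19482013,  0.06367941]), 'tvec': array([-0.04358123,  0.59568872,  1.31114379])}
[ 0.53310403 -0.02588926  1.33827212] [ 0.04484388  0.00779242 -0.99912956]
scene {'fx': 598.1964618084363, 'fy': 598.1964618084363, 'cx': 324.96348405206345, 'cy': 237.42872233698571, 'rvec': array([ 2.21546786,  1.1025537 , -0.39860301]), 'tvec': array([-0.33472082, -0.27384512,  1.46052879])}
[ 1.12054224 -0.43971731  0.93338486] [-0.51705606  0.38949275 -0.76225701]
{'time_s': 0.1, 'joint_positions': array([-1.24860661e+00,  4.91534506e-01,  1.55939607e+00, -1.00113253e-05,
        1.09172133e+00, -1.05590979e-01]), 'qd': array([ 5.67254566e-06, -1.59251377e-03, -2.87410413e-03, -4.38791288e-04,
       -9.31785179e-04, -1.84715479e-04]), 'tau': array([ 3.49743183e-03, -6.13622761e+01, -2.58603913e+01,  6.93872944e-02,
        4.70191904e-02, -4.74439969e-05]), 'ee_pos': array([ 0.2592308 , -0.56844351,  0.20159571]), 'tcp_rot': array([-3.06897406e+00, -6.66628254e-01,  1.93649073e-04]), 'wrist_force': array([-1.41775886, -0.10867258,  0.62248563]), 'moment': array([ 0.04074963, -0.01272844, -0.02749979]), 'finger_force': 0.0, 'opening': 0.09527002814656473}
```

View pics/top1.png

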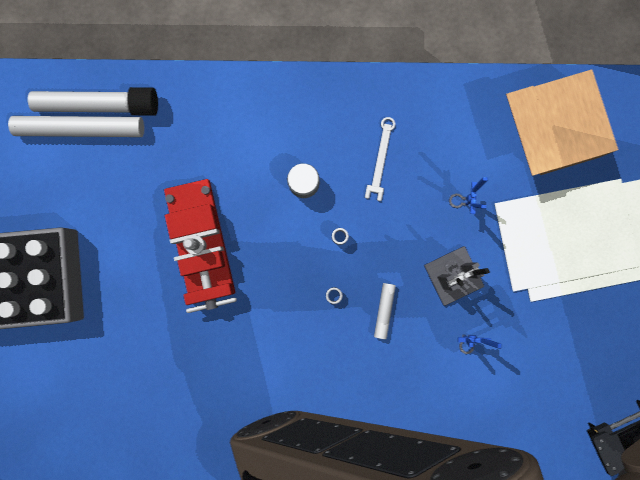

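View pics/scene1.png

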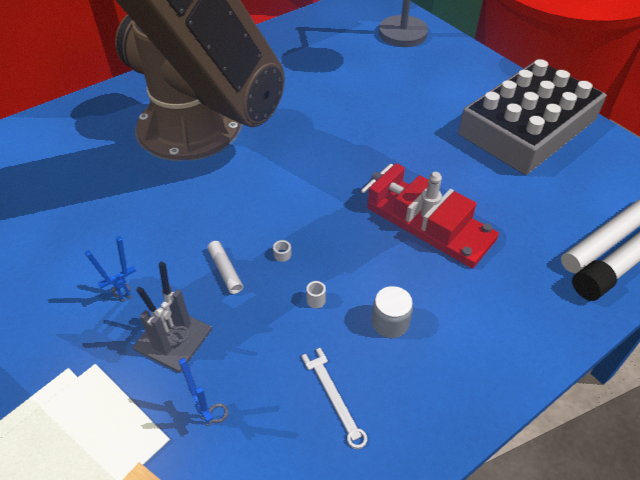

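Bush candidates: top (340,236) = scene (316,294), and top (334,296) = scene (282,251). The first looks taller. The stand with the black-handled pliers is at top (460,277) and scene (172,320); the blue look-alikes beside it are not meant. One enlarged mosaic should confirm this.

Run:
```python
from h import *
t=cv2.imread('pics/top1.png'); s=cv2.imread('pics/scene1.png')
def c(im,u,v,w,h,k):
    return cv2.resize(im[v:v+h,u:u+w],(w*k,h*k),interpolation=cv2.INTER_CUBIC)
# tiles 400x300 : 
m=np.vstack([np.hstack([c(s,255,230,80,60+15,5)[:300],c(t,420,240,80,60,5)]),
             np.hstack([c(s,125,255,100,75,4),c(s,380,160,100,75,4)])])
# inset of top bushes
cv2.imwrite('pics/m1.png',m)
it=camera_info('top');print('bush A top z=.04',at_z(it,340.5,236,.04),'B z=.026',at_z(it,334.5,296,.026))
```

```text
bush A top z=.04 [ 0.60035743 -0.06005822  0.04      ] B z=.026 [ 0.47019552 -0.04813687  0.026     ]
```

View pics/m1.png

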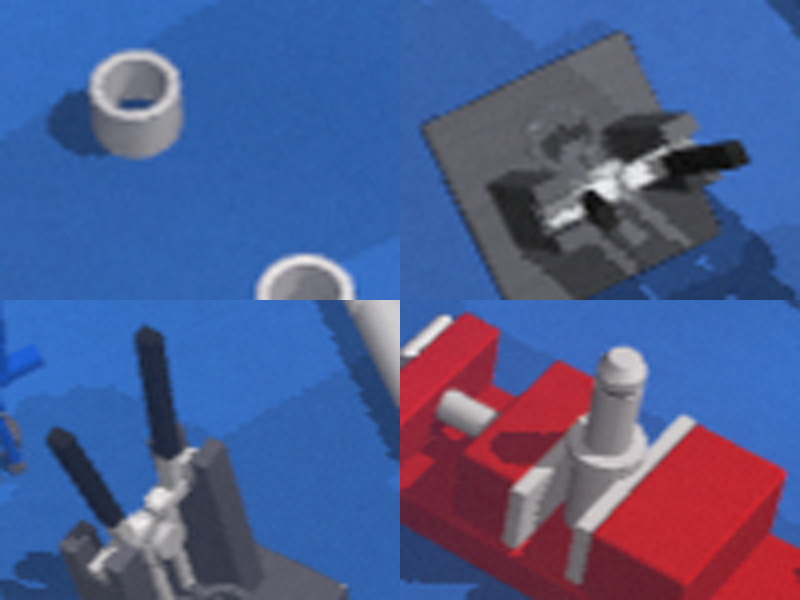

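The mosaic shows the near bush with its rim at scene (282,247) and visibly squat, and the rim of the far one at about (316,288). The pliers have black handles, with the ring on the top-left side of the stand. The stub tip is at about scene (436,178). Next I triangulate and check heights.

Run:
```python
from h import *
it=camera_info('top'); isc=camera_info('scene')
def tri(a,b):
    o1,d1=ray(it,*a);o2,d2=ray(isc,*b)
    A=np.stack([d1,-d2],1); x=np.linalg.lstsq(A,o2-o1,rcond=None)[0]
    p,q=o1+d1*x[0],o2+d2*x[1]; return ((p+q)/2).round(4),np.linalg.norm(p-q).round(4)
# rims by bright threshold ellipse fit
t=cv2.imread('pics/top1.png'); s=cv2.imread('pics/scene1.png')
def ell(im,u,v,r=14,th=165):
    g=im[v-r:v+r,u-r:u+r,2]; m=(g>th).astype(np.uint8)
    c=max(cv2.findContours(m,cv2.RETR_EXTERNAL,cv2.CHAIN_APPROX_NONE)[0],key=cv2.contourArea)
    e=cv2.fitEllipse(c); return (e[0][0]+u-r,e[0][1]+v-r),e[1]
for n,a,b in(('A',(340,236),(316,289)),('B',(334,296),(282,248))):
    ea,eb=ell(t,*a),ell(s,*b,r=12); print(n,ea,eb,tri(ea[0],eb[0]))
    for z in(.026,.04): print(z,at_z(it,*ea[0],z),proj(isc,at_z(it,*ea[0],z)))
ea=ell(t,193,243,12); print('stub',ea, at_z(it,*ea[0],.137), tri((195,243),(436,178)))
C=[at_z(it,*p,.012)[:2] for p in((425,265),(464.5,246.5),(484,287.5),(444,306))]
C=np.array(C); print(C, C.mean(0),[np.linalg.norm(C[k]-C[k-1]) for k in range(4)])
ax=(C[1]+C[0]-C[2]-C[3]);print('x ang?',np.degrees(np.arctan2(ax[1],ax[0])), )
P=[at_z(it,*p,.115)[:2] for p in((420+115/5,240+200/5),(420+262/5,240+130/5))];print(P)
i=camera_info('wrist');print(i,ray(i,i['cx'],i['cy']+1e-6,True))
```

```text
A ((339.5280179977417, 235.55694389343262), (15.095001220703125, 15.395120620727539)) ((315.7825698852539, 288.4463891983032), (14.732194900512695, 18.239177703857422)) (array([ 0.6014, -0.0581,  0.0371]), np.float64(0.0002))
0.026 [ 0.60203779 -0.05829418  0.026     ] [315.97424388 292.24789753]
0.04 [ 0.60130236 -0.05794847  0.04      ] [315.85397693 287.45989989]
B ((333.3421993255615, 295.1990079879761), (14.664809226989746, 14.914955139160156)) ((281.60155868530273, 246.8026819229126), (12.464726448059082, 16.23647117614746)) (array([ 0.4717, -0.0458,  0.0231]), np.float64(0.0003))
0.026 [ 0.47191784 -0.04560481  0.026     ] [281.72220392 245.89139843]
0.04 [ 0.47257061 -0.04539448  0.04      ] [281.6591559  241.46277006]
stub ((193.38855266571045, 239.14886856079102), (12.259347915649414, 24.684560775756836)) [0.58691152 0.23627895 0.137     ] (array([0.5831, 0.2382, 0.1324]), np.float64(0.0111))
[[ 0.53900942 -0.24788522]
 [ 0.5805173  -0.33551312]
 [ 0.49026389 -0.37831152]
 [ 0.44906291 -0.28974072]] [ 0.51471338 -0.31286265] [np.float64(0.09920815378925174), np.float64(0.09696160605372249), np.float64(0.09988684011529615), np.float64(0.097684728135469)]
x ang? 25.16309142319748
[array([ 0.50828896, -0.26732845]), array([ 0.53716444, -0.32746065])]
{'fx': 371.64829954431775, 'fy': 371.64829954431775, 'cx': 323.1730125997732, 'cy': 243.47578767806323, 'rvec': array([-2.46490436,  1.58407521,  0.19431718]), 'tvec': array([-0.6242111 , -0.02785305,  0.38837333])} (array([ 0.32009545, -0.54006009,  0.38356633]), array([-0.2198135 , -0.10033795, -0.97036814]))
```

The far bush (top 340,236) is the long one: its rim triangulates to z≈0.037, against 0.023 for the other. It stands at (0.601, -0.058). The tool yaw (24.5°) already matches the stand's (about 25°), so I keep this orientation throughout.

```bash
cat >> h.py <<'E'
def to(x,y,z,s=None):
    s=s or state(); Rm=R.from_rotvec(s['tcp_rot'])
    return (Rm.inv().apply(np.array([x,y,z])-s['ee_pos'])*100).round(2)
E
python3 - <<'E'
from h import *
s=state(); print(R.from_rotvec(s['tcp_rot']).as_matrix().round(4)); print(to(.6013,-.058,.24))
E
```

```text
[[ 9.099e-01  4.149e-01 -3.000e-04]
 [ 4.149e-01 -9.099e-01  1.000e-03]
 [ 1.000e-04 -1.100e-03 -1.000e+00]]
[ 52.3  -32.26  -3.8 ]
```

Call:
move_arm(
  commands="0 0 -4 0 0 0 0;0 0 -4 0 0 0 0;0 0 -4 0 0 0 0",
)

```text
time_s: 0.48
ee_pos: [0.2592, -0.5685, 0.3231]
tcp_rot: [-3.069, -0.667, 0.0]
wrist_force: [0.0, -0.4, -0.9]
opening: 0.0955
finger_force: 0.0
```

Call:
move_arm(
  commands="4.4 -2.7 0 0 0 0 0;4.4 -2.7 0 0 0 0 0;4.4 -2.7 0 0 0 0 0;4.4 -2.7 0 0 0 0 0;4.4 -2.7 0 0 0 0 0;4.4 -2.7 0 0 0 0 0;4.4 -2.7 0 0 0 0 0;4.4 -2.7 0 0 0 0 0",
)

```text
time_s: 1.48
ee_pos: [0.4906, -0.2246, 0.322]
tcp_rot: [-3.07, -0.667, 0.0]
wrist_force: [1.6, -0.9, -0.4]
opening: 0.0951
finger_force: 0.0
```

Call:
move_arm(
  commands="4.3 -2.7 2 0 0 0 0;4.3 -2.7 2 0 0 0 0;4.3 -2.7 2 0 0 0 0;4.2 -2.5 3 0 0 0 0;0 0 3 0 0 0 0;0 0 0 0 0 0 0",
)

```text
time_s: 2.22
ee_pos: [0.6007, -0.0581, 0.2]
tcp_rot: [-3.068, -0.668, 0.007]
wrist_force: [-0.3, -0.5, 0.3]
opening: 0.0951
finger_force: 0.0
```

Run:
```python
from h import *
s=state(); print(s['time_s'],s['ee_pos'],s['tcp_rot']); i=camera_info('wrist'); im=read_camera('wrist'); cv2.imwrite('pics/w1.png',im)
print(proj(i,np.array([.6013,-.058,.04]),True),proj(i,s['ee_pos'],True)); print(to(.6013,-.058,.04))
```

```text
2.225 [ 0.60066739 -0.05809006  0.20000499] [-3.06798336 -0.66787537  0.00674761]
[324.25651279 223.54058591] [324.2433359  284.18284645]
[ 0.05 -0.05 16.18]
```

View pics/w1.png

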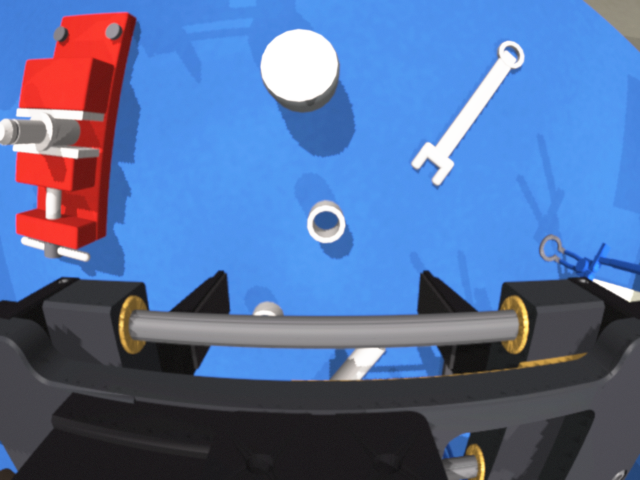

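The bush rim is at (326,222), about 1.6 mm from the prediction. The short bush (267,310) is far enough from the left finger. I fit the rim before descending.

```bash
cat >> h.py <<'E'
def ell(im,u,v,r=24,th=165,lo=0):
    g=im[v-r:v+r,u-r:u+r,2]; m=(g>th).astype(np.uint8)
    cs=cv2.findContours(m,cv2.RETR_CCOMP,cv2.CHAIN_APPROX_NONE)[0]
    out=[]
    for c in cs:
        if len(c)>25:
            e=cv2.fitEllipse(c); out.append((e[0][0]+u-r,e[0][1]+v-r,*e[1]))
    return out
E
python3 - <<'E'
from h import *
im=cv2.imread('pics/w1.png'); i=camera_info('wrist')
for e in ell(im,326,222): p=at_z(i,e[0],e[1],.04,True); print(e,p,to(*p[:2],.031))
E
```

```text
(325.5211601257324, 222.1240997314453, 36.97938537597656, 41.15237808227539) [ 0.60384021 -0.05938536  0.04      ] [ 0.23  0.18 17.08]
(325.0138988494873, 221.3471221923828, 21.557348251342773, 28.495115280151367) [ 0.6043184  -0.05864145  0.04      ] [ 0.3   0.13 17.08]
```

Call:
move_arm(
  commands="0.1 0.1 4 0 0 0 0;0.1 0 4 0 0 0 0;0 0 4 0 0 0 0;0 0 3 0 0 0 0;0 0 2 0 0 0 0;0 0 0 0 0 0 0",
)

```text
time_s: 3.02
ee_pos: [0.6039, -0.0596, 0.0324]
tcp_rot: [-3.07, -0.665, 0.001]
wrist_force: [0.5, 0.1, 0.7]
opening: 0.0949
finger_force: 0.0
```

Call:
move_arm(
  commands="0 0 0 0 0 0 120;0 0 0 0 0 0 190;0 0 0 0 0 0 190;0 0 0 0 0 0 190;0 0 0 0 0 0 190;0 0 0 0 0 0 190",
  grip_force=20,
)

```text
time_s: 3.78
ee_pos: [0.6038, -0.0588, 0.0321]
tcp_rot: [3.07, 0.667, -0.0]
wrist_force: [-0.2, -0.3, 0.3]
opening: 0.0402
finger_force: 0.0
```

Call:
move_arm(
  commands="0 0 0 0 0 0 190;0 0 0 0 0 0 190;0 0 0 0 0 0 190",
)

```text
time_s: 4.15
ee_pos: [0.6039, -0.0588, 0.0321]
tcp_rot: [3.07, 0.667, 0.0]
wrist_force: [0.7, -0.3, 0.6]
opening: 0.0244
finger_force: 0.0
```

Opening is below 36 mm with no force, so the grasp has missed. I look before doing anything else.

Run:
```python
from h import *
a=read_camera('top')[180:330,260:410]; b=read_camera('scene')[220:345,250:375]; w=read_camera('wrist')
m=np.hstack([cv2.resize(a,(400,400),interpolation=3),cv2.resize(b,(400,400),interpolation=3)])
m=np.vstack([m,cv2.resize(w[180:300,160:480],(533,200)).repeat(1,0) if 0 else np.hstack([cv2.resize(w[140:300,160:480],(400,200)),np.zeros((200,400,3),np.uint8)])])
cv2.imwrite('pics/m2.png',m); s=state(); print(s['opening'],s['finger_force'])
```

```text
0.024228066871162086 0.0
```

View pics/m2.png

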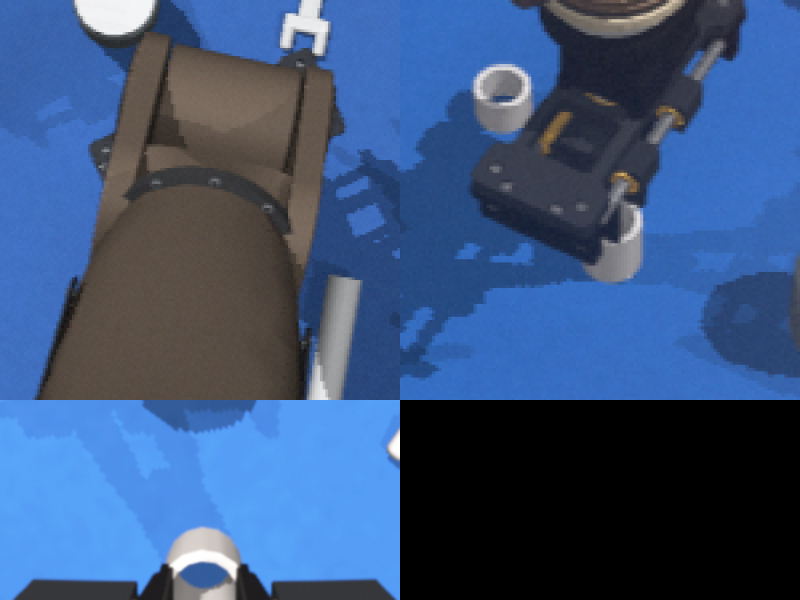

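Call:
move_arm(
  commands="0 0 0 0 0 0 0;0 0 0 0 0 0 0;0 0 0 0 0 0 0;0 0 0 0 0 0 0;0 0 -4 0 0 0 0;0 0 -4 0 0 0 0;0 0 -4 0 0 0 0;0 0 0 0 0 0 0",
)

```text
time_s: 5.3
ee_pos: [0.6051, -0.059, 0.1551]
tcp_rot: [3.068, 0.666, 0.008]
wrist_force: [0.2, -0.0, -0.6]
opening: 0.0942
finger_force: 0.0
```

Run:
```python
from h import *
s=state(); i=camera_info('wrist'); im=read_camera('wrist'); cv2.imwrite('pics/w2.png',im)
sc=read_camera('scene'); isc=camera_info('scene'); cv2.imwrite('pics/s2.png',sc)
print(s['ee_pos'],s['tcp_rot'],s['opening'])
m=(im[:,:,2]>165).astype(np.uint8); m[330:]=0
for c in cv2.findContours(m,cv2.RETR_CCOMP,cv2.CHAIN_APPROX_NONE)[0]:
    if 40<len(c)<300:
        e=cv2.fitEllipse(c); p=at_z(i,*e[0],.04,True); print(np.round(e[0]+e[1],1),p.round(4),to(*p[:2],.04))
print(proj(i,s['ee_pos'],True),proj(isc,np.array([.6038,-.0588,.04])))
cv2.imwrite('pics/m3.png',np.vstack([cv2.resize(im[100:340,160:480],(400,300)),cv2.resize(sc[230:330,250:383],(400,300))]))
```

```text
[ 0.6050672  -0.05901804  0.15510347] [3.06775877 0.66644313 0.00781793] 0.09421577113746966
[390.2 329.    0.   25.2] [ 0.5521 -0.1494  0.04  ] [-8.44  6.12 11.19]
[444.1 327.7   2.   65.5] [ 0.5727 -0.1967  0.04  ] [-8.53 11.27 11.19]
[520.2 313.1   7.9  34.2] [ 0.6154 -0.2655  0.04  ] [-7.5  19.3  11.19]
[126.4 313.1   6.5  32.1] [0.4569 0.0832 0.04  ] [ -7.46 -19.    11.19]
[321.1 237.5  41.8  47.4] [ 0.6032 -0.0579  0.04  ] [-0.   -0.1  11.19]
[320.6 236.8  23.8  33.3] [ 0.6035 -0.0573  0.04  ] [ 0.05 -0.13 11.19]
[527.6  47.5  11.9  21.7] [ 0.838  -0.1526  0.04  ] [17.44 18.26 11.19]
[289.6  58.2  81.   88.1] [0.7262 0.0258 0.04  ] [14.66 -2.6  11.19]
[ 50.1 194.   34.8  87.1] [0.534 0.202 0.04 ] [  4.48 -26.62  11.19]
[324.25778394 284.15297784] [316.29535277 288.57395833]
```

View pics/m3.png

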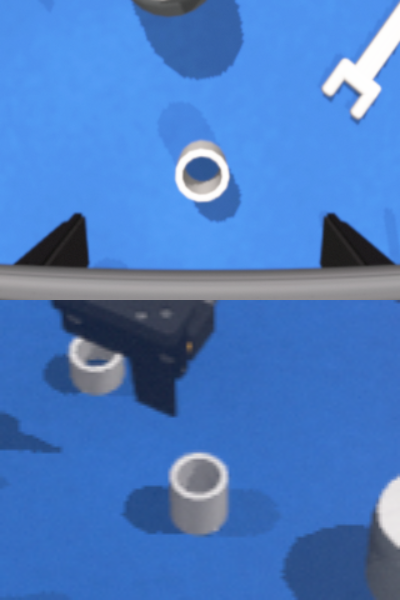

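Run:
```python
from h import *
s=state(); i=camera_info('wrist'); isc=camera_info('scene'); Rm=R.from_rotvec(s['tcp_rot'])
for x in(-.01,0,.01):
  for y in(-.0475,.0475):
    p=s['ee_pos']+Rm.apply([x,y,.022]); print(x,y,p.round(3),proj(i,p,True).round(1),proj(isc,p).round(1))
print(s['opening'],s['joint_positions'])
```

```text
-0.01 -0.0475 [ 0.575 -0.02   0.13 ] [244.1 286.5] [324.  237.3]
-0.01 0.0475 [ 0.614 -0.106  0.13 ] [403.9 286.5] [297.2 275. ]
0 -0.0475 [ 0.584 -0.016  0.13 ] [243.1 270.5] [329.  239.4]
0 0.0475 [ 0.623 -0.102  0.13 ] [405.  270.6] [302.4 277.3]
0.01 -0.0475 [ 0.593 -0.011  0.13 ] [242.1 254.1] [334.  241.4]
0.01 0.0475 [ 0.632 -0.098  0.13 ] [406.  254.2] [307.6 279.6]
0.09492474271350365 [-2.05899722e-01  5.17567977e-01  1.66204893e+00 -8.76758685e-05
  9.61962511e-01  9.37136622e-01]
```

Run:
```python
import cv2,numpy as np
s=cv2.imread('pics/s2.png'); w=cv2.imread('pics/w2.png')
cv2.imwrite('pics/m4.png',np.vstack([cv2.resize(s[140:320,200:440],(800,600))[:600]]))
```

```text
(no output)
```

View pics/m4.png

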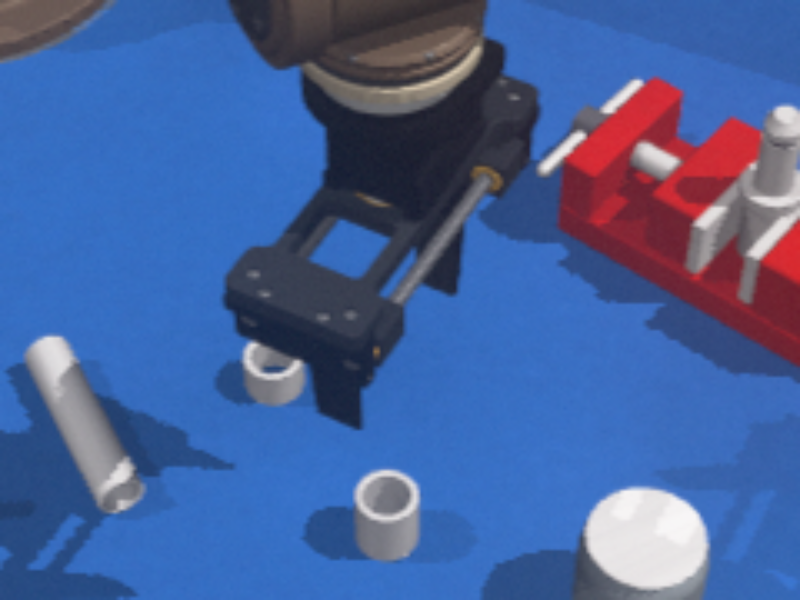

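The fingertips appear higher in both cameras than the stated TCP + 22 mm would put them. That explains the missed grasp: the pads closed just above the bush, which has not moved. I quantify this with a fit.

Run:
```python
from h import *
from scipy.optimize import least_squares
s=state(); i=camera_info('wrist'); isc=camera_info('scene'); Rm=R.from_rotvec(s['tcp_rot'])
obs=[(isc,False,(-.0125,.0595),(295.1,263)),(isc,False,(.0125,.0595),(308.6,268.4)),(isc,False,(-.0125,-.0595),(329,222.5)),(isc,False,(.0125,-.0595),(338,228))]
def f(p,o=obs): return np.ravel([proj(c,s['ee_pos']+Rm.apply([a[0]+p[0],a[1]+p[1],p[2]]),fi)-q for c,fi,a,q in o])
r=least_squares(f,[0,0,.02]); print('scene fit',r.x,r.fun.round(1))
# wrist: left/right tip inner edge columns
im=cv2.imread('pics/w2.png'); g=im.max(2)
for v in range(262,292,3):
    row=g[v]<60; L=np.where(row[:324])[0]; Rr=np.where(row[324:])[0]+324
    print(v,L.max() if len(L) else None,Rr.min() if len(Rr) else None)
for d in(-.02,-.01,0,.01,.022): print(d,[proj(i,s['ee_pos']+Rm.apply([x,y,d]),True).round(0) for x,y in((.0125,-.0475),(.0125,-.0595),(-.0125,-.0475))])
print(i['tvec'],Rm.inv().apply(ray(i,300,200,True)[0]-s['ee_pos']))
```

```text
scene fit [-0.04213377 -0.08407623  0.09959028] [ 1.8  0.8 -0.   0.5 -2.1 -0.2  0.1 -1.2]
262 None None
265 None None
268 None None
271 None None
274 225 421
277 226 420
280 227 420
283 227 419
286 227 419
289 227 419
-0.02 [array([223., 273.]), array([200., 273.]), array([228., 321.])]
-0.01 [array([229., 267.]), array([206., 266.]), array([232., 313.])]
0 [array([233., 261.]), array([211., 261.]), array([236., 305.])]
0.01 [array([237., 256.]), array([216., 255.]), array([240., 298.])]
0.022 [array([242., 250.]), array([222., 250.]), array([244., 290.])]
[-0.30379843  0.49361948  0.46669249] [ 0.06717803 -0.00076588 -0.18196483]
```

Row and column in the wrist picture both put the tips about 15 mm behind the reported TCP, so the real tips are roughly 37 mm higher than the stated geometry. I'll go down gently, straddling the bush, and watch the force.

Call:
move_arm(
  commands="0 -0.1 4 0 0 0 0;0 0 4 0 0 0 0;0 0 3 0 0 0 0;0 0 1.5 0 0 0 0;0 0 0.8 0 0 0 0;0 0 0.5 0 0 0 0;0 0 0.3 0 0 0 0;0 0 0.2 0 0 0 0",
)

```text
time_s: 6.4
ee_pos: [0.6037, -0.058, 0.0096]
tcp_rot: [3.07, 0.667, 0.001]
wrist_force: [0.4, 0.4, -0.2]
opening: 0.095
finger_force: 0.0
```

Reported z 0.0096 would already have the stated tips below the bench, and there is no contact, so the offset is real.

Call:
move_arm(
  commands="0 0 0.4 0 0 0 0;0 0 0.4 0 0 0 0;0 0 0.3 0 0 0 0;0 0 0.2 0 0 0 0",
)

```text
time_s: 6.9
ee_pos: [0.6034, -0.0579, -0.0041]
tcp_rot: [3.07, 0.667, -0.0]
wrist_force: [0.1, -0.2, 0.9]
opening: 0.0948
finger_force: 0.0
```

Call:
move_arm(
  commands="0 0 0.2 0 0 0 0;0 0 0 0 0 0 0",
)

```text
time_s: 7.15
ee_pos: [0.6034, -0.0579, -0.006]
tcp_rot: [3.07, 0.667, -0.0]
wrist_force: [0.9, -0.1, 0.2]
opening: 0.0948
finger_force: 0.0
```

Call:
move_arm(
  commands="0 0 0.2 0 0 0 0;0 0 0 0 0 0 0",
)

```text
time_s: 7.4
ee_pos: [0.6034, -0.0579, -0.008]
tcp_rot: [3.07, 0.667, -0.0]
wrist_force: [-0.0, -0.3, -0.5]
opening: 0.095
finger_force: 0.0
```

Call:
move_arm(
  commands="0 0 0.2 0 0 0 0;0 0 0 0 0 0 0",
)

```text
time_s: 7.65
ee_pos: [0.6034, -0.0579, -0.01]
tcp_rot: [3.07, 0.667, -0.0]
wrist_force: [-0.2, -0.3, -0.1]
opening: 0.0951
finger_force: 0.0
```

Call:
move_arm(
  commands="0 0 0.2 0 0 0 0;0 0 0 0 0 0 0",
)

```text
time_s: 7.9
ee_pos: [0.6034, -0.0579, -0.012]
tcp_rot: [-3.07, -0.667, 0.0]
wrist_force: [0.4, 0.5, 0.4]
opening: 0.0955
finger_force: 0.0
```

Call:
move_arm(
  commands="0 0 0.1 0 0 0 0;0 0 0 0 0 0 0",
)

```text
time_s: 8.15
ee_pos: [0.6035, -0.0579, -0.0122]
tcp_rot: [3.07, 0.667, 0.001]
wrist_force: [-2.6, 0.3, 7.0]
opening: 0.0953
finger_force: 4.0
```

Call:
move_arm(
  commands="0 0 0.1 0 0 0 0;0 0 0 0 0 0 0",
)

```text
time_s: 8.4
ee_pos: [0.6035, -0.0579, -0.0122]
tcp_rot: [3.07, 0.667, 0.001]
wrist_force: [-5.9, 0.1, 19.0]
opening: 0.0949
finger_force: 9.5
```

Bench contact is at reported z = -0.0122, so the tips really sit 12 mm behind the reported TCP. I back off to about 8 mm above the bench and grip.

Call:
move_arm(
  commands="0 0 -0.5 0 0 0 0;0 0 -0.5 0 0 0 100;0 0 0 0 0 0 180;0 0 0 0 0 0 180;0 0 0 0 0 0 180;0 0 0 0 0 0 180;0 0 0 0 0 0 180",
  grip_force=25,
)

```text
time_s: 9.28
ee_pos: [0.6034, -0.0579, -0.004]
tcp_rot: [3.07, 0.667, -0.0]
wrist_force: [0.3, 0.6, -0.0]
opening: 0.0404
finger_force: 0.0
```

Call:
move_arm(
  commands="0 0 0 0 0 0 180;0 0 0 0 0 0 180;0 0 0 0 0 0 180",
)

```text
time_s: 9.65
ee_pos: [0.6034, -0.0579, -0.0039]
tcp_rot: [3.07, 0.667, -0.0]
wrist_force: [0.5, -0.2, -1.4]
opening: 0.0358
finger_force: 25.0
```

```bash
python3 -c "
from h import *
print(to(.535,.214,.18))"
```

```text
[  5.06 -27.58 -18.39]
```

Call:
move_arm(
  commands="0 0 -1 0 0 0 180;0 0 -2.5 0 0 0 180;0 0 -4 0 0 0 180;0 0 -4 0 0 0 180;0 0 -4 0 0 0 180;0 0 -2.9 0 0 0 180",
)

```text
time_s: 10.4
ee_pos: [0.6034, -0.0578, 0.1827]
tcp_rot: [3.069, 0.667, 0.003]
wrist_force: [-0.4, -0.3, -1.3]
opening: 0.0361
finger_force: 25.0
```

Call:
move_arm(
  commands="0.5 -2 0 0 0 0 180;0.7 -4 0 0 0 0 180;0.9 -4.5 0 0 0 0 180;0.9 -4.5 0 0 0 0 180;0.8 -4.5 0 0 0 0 180;0.7 -4.1 0 0 0 0 180;0.6 -4 0 0 0 0 180;0 0 0 0 0 0 180",
)

```text
time_s: 11.4
ee_pos: [0.5332, 0.2172, 0.1789]
tcp_rot: [-3.069, -0.672, 0.004]
wrist_force: [1.0, -0.5, -1.0]
opening: 0.0356
finger_force: 25.0
```

Run:
```python
from h import *
s=state(); i=camera_info('wrist'); im=read_camera('wrist'); cv2.imwrite('pics/w3.png',im)
np.savez('w3.npz',s=s['ee_pos'],r=s['tcp_rot'],rv=i['rvec'],tv=i['tvec'])
print(s['ee_pos'],s['tcp_rot'],s['opening'],proj(i,np.array([.585,.237,.137]),True))
```

```text
[0.5331577  0.21720189 0.17892796] [-3.06862596 -0.6722998   0.00350007] 0.035580732548625905 [330.31208158 172.21999925]
```

View pics/w3.png

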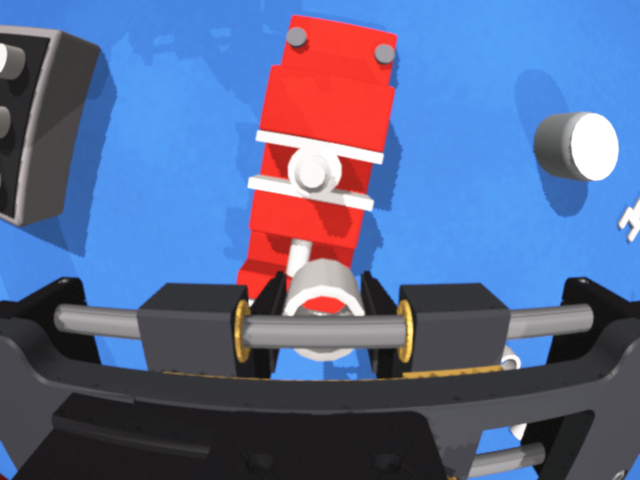

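The stub tip disc is at about (313,176) and its shoulder at about (314,171); the bush sits square between the fingers. I refine these with circle fits, at z=0.137 and z=0.080.

```bash
cat > m.py <<'E'
from h import *
import sys
d=np.load('w3.npz'); im=cv2.imread('pics/w3.png'); i=camera_info('wrist'); i['rvec']=d['rv'];i['tvec']=d['tv']
s=dict(ee_pos=d['s'],tcp_rot=d['r'])
g=im[140:205,280:350]
for ch in (0,1):
  G=cv2.resize(g[:,:,ch],None,fx=8,fy=8,interpolation=cv2.INTER_CUBIC); G=cv2.GaussianBlur(G,(9,9),0)
  for (a,b,z) in((9,16,.137),(15,22,.130),(22,31,.08)):
    c=cv2.HoughCircles(G,cv2.HOUGH_GRADIENT_ALT if 0 else cv2.HOUGH_GRADIENT,1,400,param1=60,param2=12,minRadius=a*8,maxRadius=b*8)
    if c is None: print(ch,a,None);continue
    x,y,r=c[0][0]/8; p=at_z(i,x+280-.44,y+140-.44,z,True); print(ch,z,(x+280).round(1),(y+140).round(1),'r',r.round(1),p.round(4),to(*p[:2],.18,s))
o=ray(i,300,200,True)[0]; print(o,'exp r: top15',371*.0075/(o[2]-.137),'24@.13',371*.012/(o[2]-.13),'sh',371*.02/(o[2]-.08))
E
python3 m.py
```

```text
0 0.137 312.2 174.9 r 12.7 [0.5791 0.2465 0.137 ] [ 5.4  -0.74 -0.12]
0 0.13 307.8 168.6 r 20.4 [0.5811 0.2507 0.13  ] [ 5.76 -1.03 -0.12]
0 0.08 314.7 171.6 r 27.2 [0.5783 0.246  0.08  ] [ 5.31 -0.73 -0.12]
1 0.137 312.2 174.4 r 13.1 [0.5794 0.2467 0.137 ] [ 5.43 -0.74 -0.12]
1 0.13 306.9 169.9 r 19.5 [0.5801 0.2508 0.13  ] [ 5.67 -1.09 -0.12]
1 0.08 314.8 171.8 r 27.4 [0.5782 0.2458 0.08  ] [ 5.29 -0.72 -0.12]
[0.59426442 0.24605378 0.36071869] exp r: top15 12.437494860461582 24@.13 19.2962264501961 sh 26.43215569748062
```

Both circles agree on the stub axis at (0.5788, 0.2463), and the radii fit. I move over it.

Call:
move_arm(
  commands="1.5 -0.2 0 0 0 0 180;2 -0.3 0 0 0 0 180;1.5 -0.2 0 0 0 0 180;0.35 0 0 0 0 0 180;0 0 0 0 0 0 180;0 0 0 0 0 0 180",
)

```text
time_s: 12.2
ee_pos: [0.5809, 0.2426, 0.1801]
tcp_rot: [3.07, 0.666, -0.001]
wrist_force: [-0.2, 0.5, -1.9]
opening: 0.0359
finger_force: 25.0
```

```bash
python3 -c "
from h import *
print(to(.5788,.2463,.133),state()['tcp_rot'])"
```

```text
[-0.03 -0.43  4.71] [ 3.07003501e+00  6.66104690e-01 -5.30193404e-04]
```

Call:
move_arm(
  commands="0 -0.43 2 0 0 0 180;0 0 1.5 0 0 0 180;0 0 0.9 0 0 0 180;0 0 0 0 0 0 180;0 0 0 0 0 0 180",
)

```text
time_s: 12.82
ee_pos: [0.5796, 0.2469, 0.1366]
tcp_rot: [3.07, 0.667, 0.001]
wrist_force: [-0.2, -0.3, -1.4]
opening: 0.0356
finger_force: 25.0
```

```bash
python3 -c "
from h import *
print(to(.5788,.2463,.133),state()['tcp_rot'])"
```

```text
[-0.09  0.02  0.36] [3.06996091e+00 6.66803606e-01 1.01569040e-03]
```

Call:
move_arm(
  commands="-0.07 0 0.4 0 0 0 180;0 0 0.5 0 0 0 180;0 0 0.4 0 0 0 180;0 0 0 0 0 0 180",
)

```text
time_s: 13.32
ee_pos: [0.5797, 0.2468, 0.1229]
tcp_rot: [-3.07, -0.667, -0.004]
wrist_force: [6.8, 1.6, -4.5]
opening: 0.0358
finger_force: 25.0
```

Call:
move_arm(
  commands="0 0 0.4 0 0 0 180;0 0 0.4 0 0 0 180;0 0 0 0 0 0 180",
)

```text
time_s: 13.7
ee_pos: [0.5798, 0.2469, 0.1151]
tcp_rot: [-3.07, -0.667, -0.004]
wrist_force: [7.2, 1.6, -2.9]
opening: 0.036
finger_force: 25.0
```

It is on the stub, past the taper, with a side force of about 7 N toward +x. I ease that way and continue.

Call:
move_arm(
  commands="0.12 0 0 0 0 0 180;0 0 0.4 0 0 0 180;0 0 0.4 0 0 0 180;0 0 0 0 0 0 180",
)

```text
time_s: 14.2
ee_pos: [0.58, 0.247, 0.1065]
tcp_rot: [3.07, 0.667, 0.0]
wrist_force: [6.0, 1.1, -5.6]
opening: 0.0356
finger_force: 25.0
```

Call:
move_arm(
  commands="0 0 0.6 0 0 0 180;0 0 0.6 0 0 0 180;0 0 0.4 0 0 0 180;0 0 0 0 0 0 180",
)

```text
time_s: 14.7
ee_pos: [0.58, 0.2471, 0.0904]
tcp_rot: [3.07, 0.667, 0.0]
wrist_force: [6.4, 1.3, -5.1]
opening: 0.0357
finger_force: 25.0
```

Call:
move_arm(
  commands="0.1 0 0.4 0 0 0 180;0 0 0.4 0 0 0 180;0 0 0.3 0 0 0 180;0 0 0 0 0 0 180",
)

```text
time_s: 15.2
ee_pos: [0.5802, 0.2474, 0.0795]
tcp_rot: [3.07, 0.667, -0.002]
wrist_force: [-0.0, 0.0, -1.6]
opening: 0.0357
finger_force: 25.0
```

Call:
move_arm(
  commands="0 0 0.2 0 0 0 180;0 0 0.2 0 0 0 180;0 0 0 0 0 0 180",
)

```text
time_s: 15.58
ee_pos: [0.5805, 0.2475, 0.0761]
tcp_rot: [3.07, 0.667, -0.0]
wrist_force: [-0.3, 0.2, -1.9]
opening: 0.0357
finger_force: 25.0
```

Call:
move_arm(
  commands="0 0 0.1 0 0 0 180;0 0 0.1 0 0 0 180;0 0 0 0 0 0 180",
)

```text
time_s: 15.95
ee_pos: [0.5807, 0.2475, 0.0759]
tcp_rot: [3.07, 0.667, 0.002]
wrist_force: [-5.8, -1.6, 17.7]
opening: 0.036
finger_force: 25.0
```

Seated on the shoulder: 18 N at reported z 0.0759, exactly the expected height. I release and lift.

Call:
move_arm(
  commands="0 0 -0.2 0 0 0 180;0 0 0 0 0 0 60;0 0 0 0 0 0 0;0 0 0 0 0 0 0;0 0 0 0 0 0 0;0 0 0 0 0 0 0;0 0 -3 0 0 0 0;0 0 -5 0 0 0 0",
)

```text
time_s: 16.95
ee_pos: [0.5799, 0.2472, 0.1556]
tcp_rot: [3.07, 0.667, -0.005]
wrist_force: [1.5, -1.0, 0.3]
opening: 0.0939
finger_force: 0.0
```

Call:
move_arm(
  commands="0 0 -5 0 0 0 0;0 0 -5 0 0 0 0;0 0 -4 0 0 0 0",
)

```text
time_s: 17.32
ee_pos: [0.5807, 0.2475, 0.2984]
tcp_rot: [-3.07, -0.667, -0.002]
wrist_force: [-0.2, 0.1, 0.3]
opening: 0.0951
finger_force: 0.0
```

```bash
python3 -c "
from h import *
s=state();print(s['time_s'],s['ee_pos'],s['opening'],to(.5147-.05*.91,-.3129-.05*.415,.26))"
```

```text
17.325 [0.58065082 0.24750107 0.29843523] 0.09511229102971525 [-34.26  48.25   3.8 ]
```

Call:
move_arm(
  commands="-2 3 0 0 0 0 0;-2.9 4.1 0 0 0 0 0;-3 4.2 0 0 0 0 0;-3 4.2 0 0 0 0 0;-3 4.2 0 0 0 0 0;-3 4.2 0 0 0 0 0;-3 4.2 0 0 0 0 0;-3 4.2 0 0 0 0 0",
)

```text
time_s: 18.32
ee_pos: [0.5057, -0.143, 0.2963]
tcp_rot: [3.07, 0.667, 0.001]
wrist_force: [0.7, 0.0, -0.4]
opening: 0.0951
finger_force: 0.0
```

Call:
move_arm(
  commands="-3 4.2 0.5 0 0 0 0;-3 4.2 0.5 0 0 0 0;-3 4.2 1 0 0 0 0;-2 3 1 0 0 0 0;0 0 0 0 0 0 0;0 0 0 0 0 0 0",
)

```text
time_s: 19.08
ee_pos: [0.471, -0.3285, 0.2663]
tcp_rot: [-3.07, -0.667, -0.0]
wrist_force: [1.1, 0.9, -0.4]
opening: 0.095
finger_force: 0.0
```

Run:
```python
from h import *
s=state(); i=camera_info('wrist'); im=read_camera('wrist'); cv2.imwrite('pics/w4.png',im)
np.savez('w4.npz',s=s['ee_pos'],r=s['tcp_rot'],rv=i['rvec'],tv=i['tvec'])
print(s['time_s'],s['ee_pos'],s['tcp_rot'])
a=np.radians(25.16); ex=np.array([np.cos(a),np.sin(a),0]); ey=np.array([-np.sin(a),np.cos(a),0]); O=np.array([.5147,-.3129,0])
for n,(x,y,z) in dict(pivot=(0,0,.085),ring=(.021,0,.035),hL=(0,.028,.19),postL=(0,.029,.115),postR=(0,-.029,.115),guardL=(0,.034,.1)).items():
    print(n,proj(i,O+ex*x+ey*y+[0,0,z],True).round(0))
im2=cv2.resize(im[60:360,120:520],(800,600)); cv2.imwrite('pics/w4c.png',im2)
```

```text
19.075 [ 0.47097836 -0.32849224  0.26626808] [-3.06990386e+00 -6.66644613e-01 -1.01278756e-04]
pivot [328. 174.]
ring [327. 153.]
hL [289. 183.]
postL [296. 177.]
postR [360. 176.]
guardL [292. 176.]
```

View pics/w4c.png

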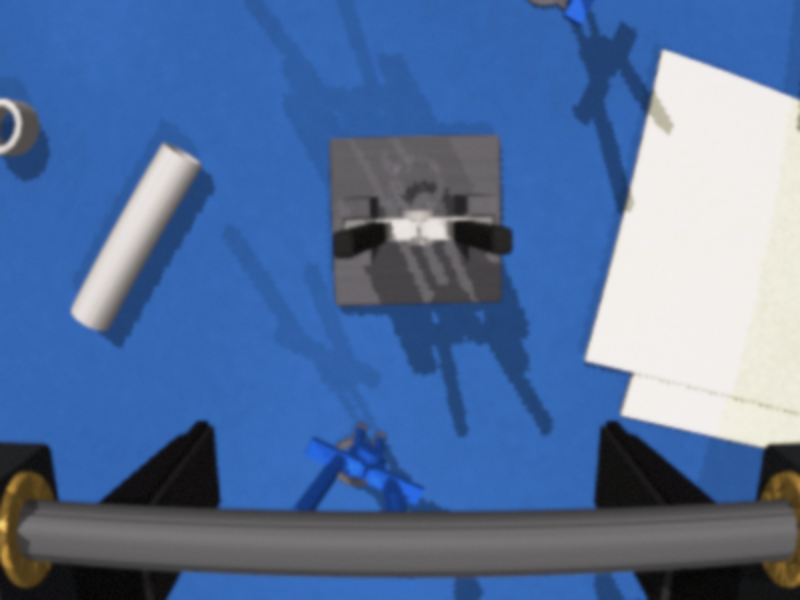

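The stand foot is at crop (416,220), i.e. image (328,170). The handle tops are at crop (345,240) and (500,240), lying along the tool's y. The ring is on the +x (upper) side, as needed. I compute positions and yaw.

Run:
```python
from h import *
d=np.load('w4.npz'); i=camera_info('wrist'); i['rvec']=d['rv'];i['tvec']=d['tv']; s=dict(ee_pos=d['s'],tcp_rot=d['r'])
im=cv2.imread('pics/w4.png'); P=lambda u,v:(120+u/2,60+v/2)
C=np.array([at_z(i,*P(*q),.012,True) for q in((331,140),(498,136),(500,302),(336,304))])
c=C.mean(0); ax=C[0]+C[1]-C[2]-C[3]; ay=C[0]+C[3]-C[1]-C[2]
print('foot',c,[np.linalg.norm(C[k]-C[k-1]).round(4) for k in range(4)],np.degrees(np.arctan2(ax[1],ax[0])),np.degrees(np.arctan2(-ay[0],ay[1])),to(c[0],c[1],.15,s))
# minAreaRect of foot gray
hsv=cv2.cvtColor(im,cv2.COLOR_BGR2HSV); m=(hsv[:,:,1]<90).astype(np.uint8); m[:120]=0;m[215:]=0;m[:,:270]=0;m[:,380:]=0
m=cv2.morphologyEx(m,cv2.MORPH_CLOSE,np.ones((7,7))); r=cv2.minAreaRect(max(cv2.findContours(m,0,1)[0],key=cv2.contourArea)); print(r,at_z(i,*r[0],.012,True))
# dark handles
g=im.max(2); hm=(g<45).astype(np.uint8); hm[:165]=0;hm[195:]=0;hm[:,:275]=0;hm[:,:][:,385:]=0
n,l,st,ce=cv2.connectedComponentsWithStats(hm)
for k in range(1,n):
    if st[k,4]>25: print(st[k],ce[k], [at_z(i,u,st[k,1]+st[k,3]/2,.19,True).round(4) for u in(st[k,0],st[k,0]+st[k,2])])
Q=[at_z(i,*P(*q),.19,True) for q in((335,243),(512,240))]; print('tops',Q,to(*((Q[0]+Q[1])/2)[:2],.15,s),np.linalg.norm(Q[0]-Q[1]))
G=at_z(i,*P(419,226),.09,True); print('pivot',G,to(*G[:2],.15,s))
```

```text
foot [ 0.51579109 -0.31411419  0.012     ] [np.float64(0.0972), np.float64(0.0971), np.float64(0.0985), np.float64(0.0978)] 25.83497711875801 25.67797150781973 [ 4.67  0.55 11.63]
((329.6930236816406, 169.38711547851562), (83.69273376464844, 88.13297271728516), 88.12212371826172) [ 0.51734082 -0.3153034   0.012     ]
[347 171  28  18 352] [360.13920455 178.44034091] [array([ 0.5215, -0.323 ,  0.19  ]), array([ 0.5299, -0.3408,  0.19  ])]
[288 172  25  16 296] [299.7972973  179.53378378] [array([ 0.5046, -0.2857,  0.19  ]), array([ 0.5117, -0.3016,  0.19  ])]
tops [array([ 0.50348592, -0.28582532,  0.19      ]), array([ 0.53020484, -0.34143638,  0.19      ])] [ 4.79  0.55 11.63] 0.061696762096656206
pivot [ 0.5166712  -0.31384823  0.09      ] [ 4.76  0.56 11.63]
```

The pliers axis is at tool offset (4.75, 0.55) cm, consistent across foot, pivot and handle tops. Their yaw is 25.7°, so I turn the tool by 1.2°. I'll grip lightly and lift clear first: the spread ring (46 mm) would not pass between the posts, which leave a 44 mm gap.

Call:
move_arm(
  commands="2.4 0.3 0 0 0 -1.2 0;2.35 0.25 0 0 0 0 0;0 0 3 0 0 0 0;0 0 3 0 0 0 0;0 0 0 0 0 0 0;0 0 0 0 0 0 0",
)

```text
time_s: 19.88
ee_pos: [0.5174, -0.3136, 0.2072]
tcp_rot: [3.062, 0.7, 0.001]
wrist_force: [-0.6, -0.4, 0.4]
opening: 0.0952
finger_force: 0.0
```

```bash
python3 -c "
from h import *
print(to(.5166,-.3136,.134),state()['tcp_rot'],state()['wrist_force'])"
```

```text
[-0.08 -0.04  7.32] [3.06160930e+00 6.99940600e-01 1.33572705e-03] [-0.55440112 -0.37540642  0.35681131]
```

Call:
move_arm(
  commands="-0.05 0 3 0 0 0 0;0 0 2.5 0 0 0 0;0 0 1.8 0 0 0 0;0 0 0 0 0 0 60;0 0 0 0 0 0 110;0 0 0 0 0 0 110;0 0 0 0 0 0 110",
  grip_force=6,
)

```text
time_s: 20.75
ee_pos: [0.5161, -0.3142, 0.1339]
tcp_rot: [3.062, 0.699, 0.001]
wrist_force: [0.4, -0.5, 5.2]
opening: 0.0605
finger_force: 4.3
```

Call:
move_arm(
  commands="0 0 0 0 0 0 150;0 0 0 0 0 0 150;0 0 0 0 0 0 150;0 0 0 0 0 0 150",
)

```text
time_s: 21.25
ee_pos: [0.5164, -0.3145, 0.1342]
tcp_rot: [3.061, 0.699, 0.002]
wrist_force: [0.1, -0.5, 6.3]
opening: 0.0472
finger_force: 6.0
```

Call:
move_arm(
  commands="0 0 -0.3 0 0 0 150;0 0 -0.5 0 0 0 150;0 0 -1 0 0 0 150",
  grip_force=5,
)

```text
time_s: 21.62
ee_pos: [0.5156, -0.3139, 0.1513]
tcp_rot: [-3.062, -0.699, 0.001]
wrist_force: [0.9, -0.1, -1.4]
opening: 0.0521
finger_force: 5.0
```

Call:
move_arm(
  commands="0 0 -1 0 0 0 150;0 0 -1.2 0 0 0 150",
)

```text
time_s: 21.88
ee_pos: [0.5158, -0.314, 0.174]
tcp_rot: [3.063, 0.699, 0.0]
wrist_force: [0.7, 0.2, -2.1]
opening: 0.0517
finger_force: 5.0
```

Carrying 2 N, so the pliers are coming out. I lift clear, then squeeze.

Call:
move_arm(
  commands="0 0 -2 0 0 0 150;0 0 -2 0 0 0 150;0 0 -2 0 0 0 150;0 0 -2 0 0 0 150;0 0 -2 0 0 0 150;0 0 -1 0 0 0 150;0 0 0 0 0 0 150",
)

```text
time_s: 22.75
ee_pos: [0.5159, -0.3141, 0.2837]
tcp_rot: [3.062, 0.699, 0.001]
wrist_force: [0.7, -0.1, -2.1]
opening: 0.0518
finger_force: 5.0
```

Call:
move_arm(
  commands="0 0 0 0 0 0 190;0 0 0 0 0 0 190;0 0 0 0 0 0 190;0 0 0 0 0 0 190;0 0 0 0 0 0 190",
  grip_force=30,
)

```text
time_s: 23.38
ee_pos: [0.5158, -0.314, 0.2831]
tcp_rot: [-3.063, -0.699, 0.0]
wrist_force: [1.7, 0.1, -1.5]
opening: 0.0329
finger_force: 30.0
```

Fully squeezed (opening 33 mm at 30 N). I carry it to just short of the stub.

Call:
move_arm(
  commands="0.8 -1.7 0 0 0 0 190;1.5 -3.3 0 0 0 0 190;1.7 -3.7 0 0 0 0 190;1.7 -3.7 0 0 0 0 190;1.7 -3.7 0 0 0 0 190;1.7 -3.7 0 0 0 0 190;1.7 -3.7 0 0 0 0 190;1.7 -3.7 0 0 0 0 190",
)

```text
time_s: 24.38
ee_pos: [0.5098, -0.0126, 0.2834]
tcp_rot: [3.063, 0.699, 0.001]
wrist_force: [1.0, 0.1, -2.9]
opening: 0.0327
finger_force: 30.0
```

Call:
move_arm(
  commands="1.7 -3.7 0 0 0 0 190;1.7 -3.7 0 0 0 0 190;1.7 -3.7 0 0 0 0 190;1.7 -3.7 0 0 0 0 190;1.7 -3.7 0 0 0 0 190;1 -1.8 0 0 0 0 190;0 0 0 0 0 0 190;0 0 0 0 0 0 190",
)

```text
time_s: 25.38
ee_pos: [0.5078, 0.2087, 0.2831]
tcp_rot: [3.063, 0.699, -0.0]
wrist_force: [0.1, -0.6, -0.5]
opening: 0.0329
finger_force: 30.0
```

Run:
```python
from h import *
s=state(); i=camera_info('wrist'); im=read_camera('wrist'); cv2.imwrite('pics/w5.png',im); cv2.imwrite('pics/s5.png',read_camera('scene')); cv2.imwrite('pics/t5.png',read_camera('top'))
np.savez('w5.npz',s=s['ee_pos'],r=s['tcp_rot'],rv=i['rvec'],tv=i['tvec'])
print(s['time_s'],s['ee_pos'],s['tcp_rot'],s['opening'],s['wrist_force'])
Rm=R.from_rotvec(s['tcp_rot'])
print('stub',proj(i,np.array([.5803,.2474,.137]),True),proj(i,np.array([.5803,.2474,.12]),True))
for x in(.0,.021,.044): print(x,proj(i,s['ee_pos']+Rm.apply([x,0,.104]),True))
sc=cv2.imread('pics/s5.png')
a=cv2.resize(im[120:320,220:420],(600,600),interpolation=2)
# scene crop around stub
u,v=proj(camera_info('scene'),np.array([.56,.235,.15])).astype(int)
b=cv2.resize(sc[v-75:v+75,u-25:u+25],(200,600),interpolation=2)
cv2.imwrite('pics/m5.png',np.hstack([a,b])); print(u,v)
```

```text
25.375 [0.50783411 0.20872247 0.28307137] [ 3.06257032e+00  6.98556881e-01 -4.00239283e-04] 0.03286073603867806 [ 0.06389127 -0.63153596 -0.51567741]
stub [319.73551278 135.84660639] [319.88274905 136.67208923]
0.0 [323.76467068 238.52470297]
0.021 [323.78965655 212.27208842]
0.044 [323.81535127 182.82635264]
424 165
```

View pics/m5.png

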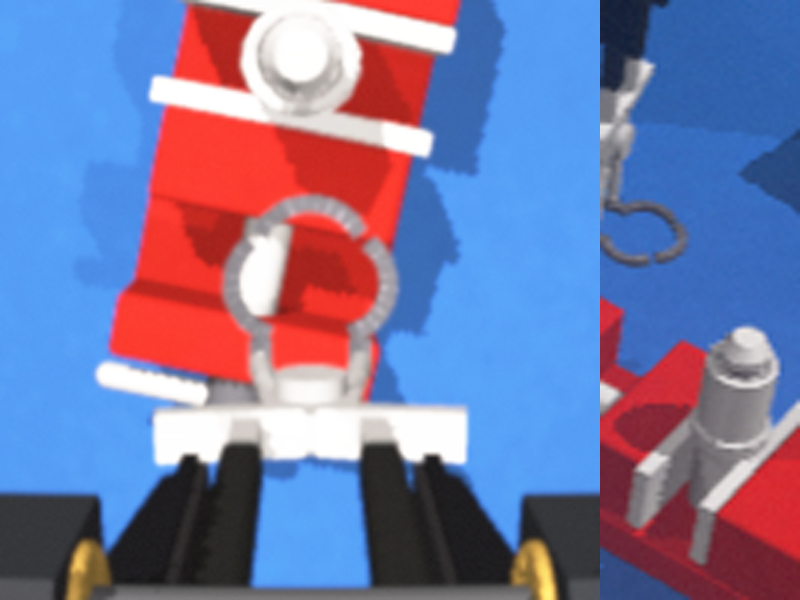

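The last picture shows the bush seated with the stub tip above it at crop (302,55), image (320.7,138). The spread ring is level at crop (311,277), image (323.7,212.3), exactly where its nominal offset predicts. I fit both circles numerically.

```bash
cat > n.py <<'E'
from h import *
d=np.load('w5.npz'); im=cv2.imread('pics/w5.png'); i=camera_info('wrist'); i['rvec']=d['rv'];i['tvec']=d['tv']
s=dict(ee_pos=d['s'],tcp_rot=d['r']); K8=8
def hough(x0,y0,w,h,a,b,ch):
    G=cv2.GaussianBlur(cv2.resize(im[y0:y0+h,x0:x0+w,ch],None,fx=K8,fy=K8,interpolation=cv2.INTER_CUBIC),(9,9),0)
    c=cv2.HoughCircles(G,cv2.HOUGH_GRADIENT,1,400,param1=60,param2=12,minRadius=int(a*K8),maxRadius=int(b*K8))
    return None if c is None else c[0][0]/K8+[x0-.44,y0-.44,0]
for ch in(0,1,2):
    for nm,box,(a,b),z in(('stub',(290,115,60,50),(7,11),.137),('bush',(290,115,60,50),(17,22),.12),('ringin',(285,175,78,72),(20,25),.175),('ringout',(285,175,78,72),(26,32),.175)):
        c=hough(*box,a,b,ch)
        if c is None: print(ch,nm,None); continue
        p=at_z(i,c[0],c[1],z,True); print(ch,nm,c.round(1),p.round(4),to(*p[:2],z,s))
# ring pixels: gray
hsv=cv2.cvtColor(im,cv2.COLOR_BGR2HSV); m=((hsv[:,:,1]<50)&(hsv[:,:,2]>70)&(hsv[:,:,2]<200)).astype(np.uint8)
mm=np.zeros_like(m); cv2.circle(mm,(324,212),33,1,-1); cv2.circle(mm,(324,212),19,0,-1); m&=mm; m[230:]=0
y,x=np.nonzero(m); A=np.c_[x,y,np.ones(len(x))]; q=np.linalg.lstsq(A,x**2+y**2,rcond=None)[0]; cx,cy=q[:2]/2; print('ring fit',cx,cy,np.sqrt(q[2]+cx*cx+cy*cy),len(x)); p=at_z(i,cx,cy,.175,True); print(p,to(*p[:2],.175,s))
E
python3 n.py
```

```text
0 stub [319.5 137.2   9.5] [0.5791 0.247  0.137 ] [ 8.09 -0.37 14.6 ]
0 bush [321.6 140.2  21.8] [0.578  0.2445 0.12  ] [ 7.88 -0.19 16.3 ]
0 ringin [322.4 208.6  24.6] [0.5283 0.2198 0.175 ] [ 2.33 -0.11 10.81]
0 ringout [321.9 212.1  28.1] [0.5256 0.2189 0.175 ] [ 2.05 -0.15 10.81]
1 stub [319.7 136.7  10. ] [0.5796 0.247  0.137 ] [ 8.13 -0.35 14.6 ]
1 bush [321.6 140.4  21.8] [0.5779 0.2445 0.12  ] [ 7.87 -0.19 16.3 ]
1 ringin [322.2 213.6  22.8] [0.5246 0.2181 0.175 ] [ 1.93 -0.12 10.81]
1 ringout [319.1 212.1  28.9] [0.5247 0.2209 0.175 ] [ 2.05 -0.37 10.81]
2 stub [319.6 136.9   9.8] [0.5794 0.2471 0.137 ] [ 8.12 -0.36 14.6 ]
2 bush None
2 ringin None
2 ringout None
ring fit 322.95581044757773 213.08922677539553 25.13422717212184 533
[0.52527656 0.2177986  0.175     ] [ 1.97 -0.06 10.81]
```

Stub at tool (8.11, -0.36), ring at (2.07, -0.06). I move (6.07, -0.30) cm over, then down.

Call:
move_arm(
  commands="1.5 -0.1 0 0 0 0 190;2 -0.1 0 0 0 0 190;1.8 -0.1 0 0 0 0 190;0.77 0 0 0 0 0 190;0 0 0 0 0 0 190;0 0 0 0 0 0 190",
)

```text
time_s: 26.28
ee_pos: [0.5611, 0.2382, 0.2831]
tcp_rot: [3.063, 0.699, -0.0]
wrist_force: [0.3, -0.3, -2.7]
opening: 0.0327
finger_force: 30.0
```

```bash
cat > k.py <<'E'
from h import *
d=np.load('w5.npz'); t=d['s']+R.from_rotvec(d['r']).apply([.0607,-.0030,0])
s=state(); print(s['time_s'],'left to go',to(t[0],t[1],s['ee_pos'][2]),s['tcp_rot'],s['wrist_force'])
E
python3 k.py
```

```text
26.275 left to go [-0.01  0.05  0.  ] [ 3.06272365e+00  6.98796966e-01 -3.27358954e-04] [ 0.30146977 -0.2630002  -2.68090051]
```

Call:
move_arm(
  commands="0 0.05 1 0 0 0 190;0 0 1.2 0 0 0 190;0 0 1 0 0 0 190;0 0 0.4 0 0 0 190;0 0 0 0 0 0 190;0 0 0 0 0 0 190",
)

```text
time_s: 27.02
ee_pos: [0.5617, 0.238, 0.2474]
tcp_rot: [3.063, 0.699, 0.001]
wrist_force: [-0.1, 0.6, -2.1]
opening: 0.0326
finger_force: 30.0
```

```bash
python3 k.py
python3 - <<'E'
from h import *
s=state(); i=camera_info('wrist'); im=read_camera('wrist'); cv2.imwrite('pics/w6.png',im)
Rm=R.from_rotvec(s['tcp_rot']); c=proj(i,s['ee_pos']+Rm.apply([.021,0,.104]),True); print('ring pred',c)
x0,y0=int(c[0])-40,int(c[1])-40
for ch in(0,1,2):
  G=cv2.GaussianBlur(cv2.resize(im[y0:y0+80,x0:x0+80,ch],None,fx=8,fy=8,interpolation=2),(9,9),0)
  for a,b,z in((7,12,.137),(20,25,.142),(26,33,.142)):
    q=cv2.HoughCircles(G,3,1,400,param1=60,param2=12,minRadius=a*8,maxRadius=b*8)
    if q is not None:
        q=q[0][0]/8+[x0-.44,y0-.44,0]; p=at_z(i,q[0],q[1],z,True); print(ch,z,q.round(1),to(*p[:2],z))
E
```

```text
27.025 left to go [-0.06  0.   -0.  ] [3.06280301e+00 6.98992259e-01 8.39991733e-04] [-0.12401988  0.55029479 -2.09786048]
ring pred [323.77003761 212.27150303]
0 0.137 [322.9 212.1  10.6] [ 2.01 -0.07 11.05]
0 0.142 [322.9 210.4  20.7] [ 2.23 -0.07 10.55]
0 0.142 [323.9 204.   26.1] [2.730e+00 1.000e-02 1.055e+01]
1 0.137 [322.5 212.   10.9] [ 2.02 -0.1  11.05]
1 0.142 [322.9 210.6  20.6] [ 2.21 -0.07 10.55]
1 0.142 [321.9 212.9  28. ] [ 2.03 -0.15 10.55]
2 0.137 [322.9 212.5  10.5] [ 1.98 -0.07 11.05]
2 0.142 [317.1 212.9  22.9] [ 2.03 -0.52 10.55]
2 0.142 [322.1 212.6  27.8] [ 2.05 -0.13 10.55]
```

The stub tip is at tool (2.00, -0.07) and the ring at about (2.05, -0.10): aligned within 1 mm. I go down gently.

Call:
move_arm(
  commands="-0.04 0 0.4 0 0 0 190;0 0 0.4 0 0 0 190;0 0 0.3 0 0 0 190;0 0 0 0 0 0 190",
)

```text
time_s: 27.58
ee_pos: [0.5611, 0.2378, 0.2358]
tcp_rot: [3.063, 0.699, -0.001]
wrist_force: [-0.5, -0.3, -1.5]
opening: 0.0327
finger_force: 30.0
```

Call:
move_arm(
  commands="0 0 0.3 0 0 0 190;0 0 0.2 0 0 0 190;0 0 0 0 0 0 190",
)

```text
time_s: 27.95
ee_pos: [0.5612, 0.2378, 0.2309]
tcp_rot: [3.063, 0.699, -0.0]
wrist_force: [-1.0, -0.4, -2.1]
opening: 0.0329
finger_force: 30.0
```

Call:
move_arm(
  commands="0 0 0.2 0 0 0 190;0 0 0 0 0 0 190",
)

```text
time_s: 28.2
ee_pos: [0.5611, 0.2378, 0.229]
tcp_rot: [3.063, 0.699, -0.0]
wrist_force: [-0.0, 0.7, -1.6]
opening: 0.0333
finger_force: 30.0
```

Expected contact is near reported z 0.224–0.228, so I go in 1 mm steps.

Call:
move_arm(
  commands="0 0 0.1 0 0 0 190;0 0 0 0 0 0 190",
)

```text
time_s: 28.45
ee_pos: [0.5612, 0.2378, 0.228]
tcp_rot: [3.063, 0.699, -0.0]
wrist_force: [0.3, 0.5, -1.5]
opening: 0.033
finger_force: 30.0
```

Call:
move_arm(
  commands="0 0 0.1 0 0 0 190;0 0 0 0 0 0 190",
)

```text
time_s: 28.7
ee_pos: [0.5612, 0.2378, 0.227]
tcp_rot: [3.063, 0.699, -0.0]
wrist_force: [-0.1, -0.0, -1.9]
opening: 0.0328
finger_force: 30.0
```

Call:
move_arm(
  commands="0 0 0.1 0 0 0 190;0 0 0 0 0 0 190",
)

```text
time_s: 28.95
ee_pos: [0.5612, 0.2378, 0.226]
tcp_rot: [3.063, 0.699, -0.0]
wrist_force: [0.5, -0.1, -1.6]
opening: 0.0326
finger_force: 30.0
```

Call:
move_arm(
  commands="0 0 0.1 0 0 0 190;0 0 0 0 0 0 190",
)

```text
time_s: 29.2
ee_pos: [0.5612, 0.2378, 0.225]
tcp_rot: [3.063, 0.699, -0.0]
wrist_force: [0.9, -0.5, -2.9]
opening: 0.033
finger_force: 30.0
```

Call:
move_arm(
  commands="0 0 0.1 0 0 0 190;0 0 0 0 0 0 190",
)

```text
time_s: 29.45
ee_pos: [0.5612, 0.2378, 0.2241]
tcp_rot: [3.063, 0.699, 0.0]
wrist_force: [-0.8, 0.2, -1.3]
opening: 0.0328
finger_force: 30.0
```

Call:
move_arm(
  commands="0 0 0.1 0 0 0 190;0 0 0 0 0 0 190",
)

```text
time_s: 29.7
ee_pos: [0.5614, 0.2379, 0.2239]
tcp_rot: [3.063, 0.699, 0.002]
wrist_force: [-1.7, -1.6, 5.2]
opening: 0.0325
finger_force: 30.0
```

Call:
move_arm(
  commands="0 0 0.1 0 0 0 190;0 0 0 0 0 0 190",
)

```text
time_s: 29.95
ee_pos: [0.5615, 0.2379, 0.2238]
tcp_rot: [-3.063, -0.699, -0.003]
wrist_force: [-3.1, -1.2, 11.5]
opening: 0.033
finger_force: 30.0
```

Contact is at reported z 0.224, within 2 mm of the height computed for the ring resting on the bush (3.5 mm of pivot sink, inside the stated 3–7 mm). I ease the push a little and let it settle.

Call:
move_arm(
  commands="0 0 -0.1 0 0 0 190;0 0 0 0 0 0 190;0 0 0 0 0 0 190;0 0 0 0 0 0 190",
)

```text
time_s: 30.45
ee_pos: [0.5614, 0.2379, 0.2239]
tcp_rot: [3.063, 0.699, 0.002]
wrist_force: [-1.5, -1.1, 7.4]
opening: 0.0327
finger_force: 30.0
```

Run:
```python
from h import *
s=state(); print(s['time_s'],s['ee_pos'],s['wrist_force'],s['opening'])
i=camera_info('wrist'); im=read_camera('wrist'); Rm=R.from_rotvec(s['tcp_rot'])
p=proj(i,np.array([.5798,.2472,.137]),True); x0,y0=int(p[0])-40,int(p[1])-40
for ch in(0,1):
  G=cv2.GaussianBlur(cv2.resize(im[y0:y0+80,x0:x0+80,ch],None,fx=8,fy=8,interpolation=2),(9,9),0)
  for n,a,b,z in(('tip',8,12,.137),('ring',26,33,.1215)):
    q=cv2.HoughCircles(G,3,1,400,param1=60,param2=12,minRadius=a*8,maxRadius=b*8)
    if q is not None:
        q=q[0][0]/8+[x0-.44,y0-.44,0]; w=at_z(i,q[0],q[1],z,True); print(n,q.round(1),w.round(4),to(*w[:2],z))
```

```text
30.45 [0.56142307 0.23785701 0.22388969] [-1.50082904 -1.06915803  7.37498361] 0.03265579796153203
tip [348.4 245.    9.1] [0.5686 0.2209 0.137 ] [-0.1   1.83  8.69]
ring [321.7 208.   29. ] [0.583  0.25   0.1215] [ 2.46 -0.16 10.24]
tip [343.5 244.7   9.3] [0.5672 0.2243 0.137 ] [-0.08  1.47  8.69]
ring [319.6 209.9  26.3] [0.581  0.2508 0.1215] [ 2.31 -0.33 10.24]
```

```bash
python3 -c "
from h import *
print(finish_job())"
```

```text
the job is handed in; nothing more can be done
None
```

I handed the job in at about 30.5 s with the long bush seated on the shoulder and the spread ring held on it at groove height, handles squeezed. Contact force and height support both placings; I viewed the seated bush but not the ring's final rest.

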